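# Release the green dibber from its spring clip

### The arm

A 6-joint arm with a two-finger parallel gripper is mounted at the origin on the work surface. World frame = base frame: x ahead of the robot, y to its left, z up, the work surface at z = 0. Lengths are in m, angles in rad, forces in N, time in s.
With the tool pointing down it reaches from about 0.375 to 0.975 m from the base axis. Payload 3.8 kg.
Tool frame: the origin (TCP) lies midway between the tips of the shut fingers; the grasp point (between the pads) lies 19 mm behind it; z points along the fingers, y is the line along which they close (so a half turn about z gives the same grasp; the last joint's range is limited). The gripper opens to 85 mm and grips with 20 to 120 N. Pads are 22 mm wide; open, the fingers measure 114 mm over their backs; the gripper's body (76 mm by 85 mm) begins 54 mm behind the grasp point. The pads swing forward as they close: fully open they stand 13 mm farther back than shut.
Start: joints at [-1.157, 0.264, 1.604, -0, 1.274, -0.037], TCP at [0.294, -0.608, 0.231] pointing down, gripper open.
Joint ranges: [-2.63, 2.63], [-0.94, 2.18], [0.31, 2.57], [-1.31, 4.45], [0, 2.66], [-2.55, 2.55]. Speed limits (rad/s): [2.57, 2.57, 3.14, 3.14, 3.14, 3.14].

### API

Orientations are given as a rotation vector (axis times angle).
In Python, from workcell import bot, imaging gives the robot as it stands.
- The arm moves only by the tool step_arm, never from a script. Its argument "series" is a list of rows, each an object of numbers: "grip": the closure, from -1 (fully open) to 1 (shut); "x", "y", "z": the shift along the tool's x, y, z normalised to -1 to 1, where 1 is 500 mm; "ax", "ay", "az": the turn, a rotation vector about the tool's x, y, z normalised to -1 to 1, where 1 is 30 degrees. A call has 1 to 12 rows; each row is the pose to reach, as a shift and turn from the pose commanded when the call began, along the tool's axes at that moment; what a row does not reach only later rows make up. A row lasts 1/10 s, in which the tool goes at most 50 mm and 8.59 degrees, less where a joint would pass 70% of its speed; a pose out of reach is approached as far as the arm can. A call with a number of a shift or a turn outside -1 to 1 is refused whole. A call with a gripper value outside its range is refused whole. The fingers move at their own pace and stop on an object; "force" is the grip in N (left out, the last holds). Time passes only in rows, so rows that repeat a pose let the fingers close. It gives the time, the measured TCP pose, the force, the opening and the grip force at its end, in the units of the state.
- bot.read_state(): the state, without advancing time (a new reading comes with each control period).
- imaging.read_camera(name): name is "side" or "top"; returns a dict with "img" (400x640x3 uint8, red, green, blue), "fx", "fy", "cx", "cy" (pixels), "k1" (the pictures are not rectified: a ray, as slopes to the right and down, at radius r is drawn at 1 + k1 r^2 times it, then the intrinsics apply), "R" (3x3) and "t" (3): a world point X has camera coordinates R X + t. Camera axes: x right, y down, z forward; pixel columns grow to the right and rows downward; lengths in m; the calibration is good to about 2 mm. A picture is of the moment at which its call begins. There is no depth.
- bot.finish_job(): hands the job in; it is judged then, once.
The state is a dict: "time": time; "q": joint angles; "joint_vel": joint speeds; "joint_torque": joint torques, N m; "tool_pos": TCP position; "tcp_rot": TCP orientation; "wrist_force": force on the tool from outside, world axes, zero at the start; "torque": the same for the moment, N m; "width": opening from 0.0 (shut) to 1.0 (fully open); "grip_force": force on a finger pad.
Only numpy, scipy, OpenCV 4.12 (cv2) and the standard library are available. Lean on these libraries where they do the work, as an engineer would, in place of code of your own. Each camera call takes 0.05 s, during which the arm holds its last target. There are 200 camera calls.

### The job

Free the flat green dibber on the shelf: press the yellow release tab of its clip down until the dibber pops loose, then take its handle and swing it up about its far end until it stands nearly upright, and let go of it there. Leave the orange trowel clipped in its own, identical holder.

Things in the scene. Friction and masses are not known exactly. Their poses are not given: they have to be found in the camera images.
- dibber_holder: Grey holder of the green dibber, base 270 x 60 x 6 mm, fixed. Origin on the shelf, z up, tab end at -x (roughly to the robot). In its frame, mm: dibber pivots about a line along y at x=100, z=32, between cheeks 42 high; rails 12 high at y=+-28. Yellow release tab: plate 40 (x) by 36, top z=34, centre x=-125, y=0; press it downward. Yellow hook over the dibber's end: x -93 to -81, top z=42.
- dibber (a joint): Flat green dibber's angle q, rad: 0 flat and clipped, grows as its handle end rises, 1.57 upright, stop 1.7. Freed, a spring pin lifts it to about 0.25; beyond, light friction (1 N at handle), stays where left. Handle 26 mm wide (y), 14 thick, 99 to 173 mm from the pivot, lip on to 185; pinch across y at r=150. Point at r: x=100-r cos q, z=32+r sin q (holder frame, mm), y=0.
- dibber_tab (a joint): Tilt of the yellow release tab of the dibber's clip, rad: 0 at rest, grows as it is pressed down, stop at 0.26 (11 mm down at its centre, about 3 N). The hook frees the dibber at about 0.16 (7 mm down, about 2 N). The tab springs back when let go; the freed dibber stays up.
- trowel (a joint): Orange plastic trowel's angle in its own identical holder (same yellow tab, 240 mm or more across y from the dibber's, middle to middle), rad: 0 flat and clipped in. Other bystanders: a blue mug and a lidded glass jar, loose, under 110 mm tall, 60 mm or more clear of the dibber's handle at any angle.

How it is judged:
By the outcome, as a careful person would: the job done as asked, in the order asked, and still so for the second after the job is handed in, with the robot touching nothing.
It also fails if it takes over 43 s, if anything falls off the work surface, if the arm or the gripper's body presses on something with over 40 N, if the wrist force passes 120 N, or if a joint passes its speed limit or range.

## Working session

There is one attempt and no reset: what is moved stays moved. The work goes in short steps, Python scripts to look and compute and a tool call to move; the robot and the scene stay as the last step left them, time stands still between calls to the robot, and variables do not carry over. Pictures are saved under pics/ and viewed, at most 10 in all, crops included, and the job is handed in when it is done.

Besides the shell and the picture viewer there is one more tool, called after "Call:" by a JSON object that holds its "op" and its "data", one argument or row to a line. step_arm: Moves the arm, as the interface text tells. Scaled input: -1 to 1 covers 500 mm each way for a shift and 30 degrees each way for a turn. Its arguments: {"type":"object","properties":{"series":{"type":"array","items":{"type":"object","properties":{"grip":{"type":"number"},"x":{"type":"number","minimum":-1,"maximum":1},"y":{"type":"number","minimum":-1,"maximum":1},"z":{"type":"number","minimum":-1,"maximum":1},"ax":{"type":"number","minimum":-1,"maximum":1},"ay":{"type":"number","minimum":-1,"maximum":1},"az":{"type":"number","minimum":-1,"maximum":1}}}},"force":{"type":"number"}},"required":["series"]}

```bash
mkdir -p pics; cat > h.py <<'E'
import numpy as np, cv2, pickle
from workcell import bot, imaging
def snap(n,f):
    c=imaging.read_camera(n); cv2.imwrite(f'pics/{f}.png',c['img'][:,:,::-1]); pickle.dump(c,open(f'pics/{f}.pkl','wb')); return c
def ray(c,u,v):
    K=np.array([[c['fx'],0,c['cx']],[0,c['fy'],c['cy']],[0,0,1]],float)
    p=cv2.undistortPoints(np.array([[[u,v]]],float),K,np.array([c['k1'],0,0,0,0],float))[0,0]
    R=np.array(c['R']);t=np.array(c['t']); return -R.T@t, R.T@np.array([p[0],p[1],1])
def onz(c,u,v,z):
    o,d=ray(c,u,v); return o+d*(z-o[2])/d[2]
def proj(c,X):
    x=np.array(c['R'])@np.array(X)+np.array(c['t']); s=x[:2]/x[2]; s=s*(1+c['k1']*(s@s))
    return s*[c['fx'],c['fy']]+[c['cx'],c['cy']]
E
python3 - <<'E'
from h import *
for n in('top','side'):
    c=snap(n,n+'0'); print(n,c['k1'],c['fx'],np.round(-np.array(c['R']).T@c['t'],3))
print(bot.read_state())
E
```

```text
top -0.05577894019150977 401.05828676393793 [ 0.462 -0.009  0.766]
side -0.0786851617960028 410.1155820202103 [ 0.531 -0.58   0.603]
{'time': 0.1, 'q': array([-1.15688423e+00,  2.64689579e-01,  1.60525870e+00,  1.19855543e-05,
        1.27370689e+00, -3.69072558e-02]), 'joint_vel': array([-0.00108287, -0.00165034, -0.00380673,  0.00045397, -0.00011646,
        0.00105296]), 'joint_torque': array([ 2.66418438e-04, -5.16707611e+01, -3.68591201e+01,  3.35521243e-06,
        6.26309033e-03,  1.36447706e-07]), 'tool_pos': array([ 0.29382657, -0.60694626,  0.23006712]), 'tcp_rot': array([-3.06014296e+00, -7.01705146e-01,  5.89040491e-04]), 'wrist_force': array([-1.06056318,  0.49512551, -1.11075788]), 'torque': array([0.0296028 , 0.00649954, 0.03047276]), 'grip_force': 0.0, 'width': 1.0006763262948941}
```

View pics/top0.png

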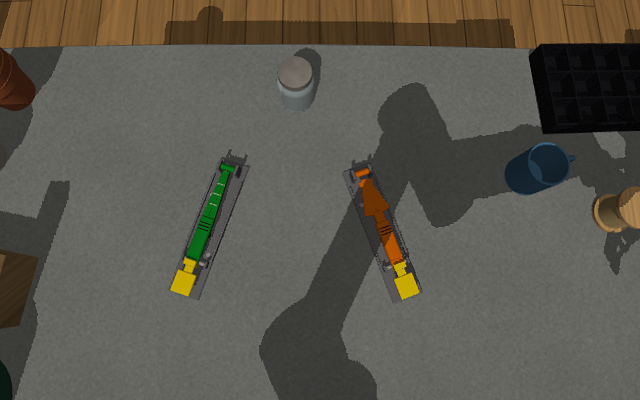

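View pics/side0.png

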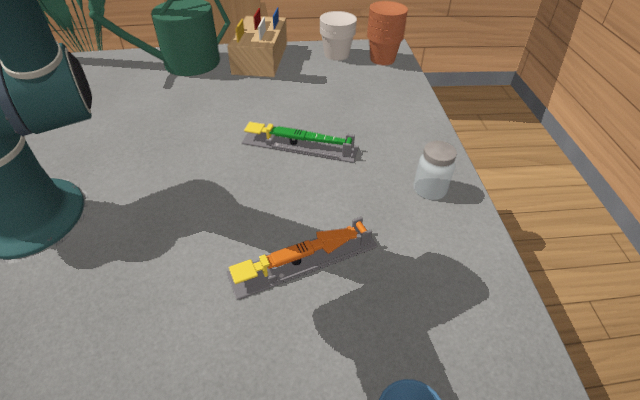

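The top view shows the green dibber at left, with its tab near (183,283) and pivot near (228,168). The orange trowel is at right and the jar is at (296,83). Next I'll locate the dibber with an enlarged crop and both cameras.

```bash
python3 - <<'E'
from h import *
T=pickle.load(open('pics/top0.pkl','rb'));S=pickle.load(open('pics/side0.pkl','rb'))
a=cv2.resize(T['img'][140:310,150:270,::-1],None,fx=3.4,fy=3.4,interpolation=cv2.INTER_CUBIC)
b=cv2.resize(S['img'][110:170,235:365,::-1],None,fx=3,fy=3,interpolation=cv2.INTER_CUBIC)
o=np.zeros((a.shape[0],a.shape[1]+b.shape[1],3),np.uint8);o[:,:a.shape[1]]=a;o[:b.shape[0],a.shape[1]:]=b
cv2.imwrite('pics/c.png',o);print(o.shape)
def seg(c,kind,x0,x1,y0,y1):
    h=cv2.cvtColor(c['img'],cv2.COLOR_RGB2HSV);r=(20,35) if kind=='y' else (45,75)
    m=cv2.inRange(h,(r[0],120,60),(r[1],255,255));k=np.zeros_like(m);k[y0:y1,x0:x1]=m[y0:y1,x0:x1];v,u=np.nonzero(k);return np.c_[u,v].astype(np.float32)
for z in (0.034,):
  for k in 'yg':
    p=seg(T,k,150,270,140,310); w=np.array([onz(T,u,v,z)[:2] for u,v in p],np.float32)
    print(k,len(p),cv2.minAreaRect(w),np.round(cv2.boxPoints(cv2.minAreaRect(w)),3).tolist())
    p2=seg(S,k,235,365,110,170); w2=np.array([onz(S,u,v,z)[:2] for u,v in p2],np.float32)
    print(' side',len(p2),cv2.minAreaRect(w2))
E
```

```text
(578, 798, 3)
y 633 ((0.4672253727912903, 0.2145841419696808), (0.036821022629737854, 0.06324060261249542), 70.41322326660156) [[0.4309999942779541, 0.20800000429153442], [0.4909999966621399, 0.18700000643730164], [0.503000020980835, 0.22100000083446503], [0.4440000057220459, 0.24300000071525574]]
 side 251 ((0.46554508805274963, 0.20555570721626282), (0.05426214635372162, 0.06431528925895691), 75.46700286865234)
g 1100 ((0.583823025226593, 0.1755143105983734), (0.026242567226290703, 0.18936830759048462), 71.2374038696289) [[0.49000000953674316, 0.1940000057220459], [0.6690000295639038, 0.13300000131130219], [0.6779999732971191, 0.15700000524520874], [0.49799999594688416, 0.21799999475479126]]
 side 592 ((0.5841884613037109, 0.17200109362602234), (0.036532700061798096, 0.18738235533237457), 71.80374908447266)
```

View pics/c.png

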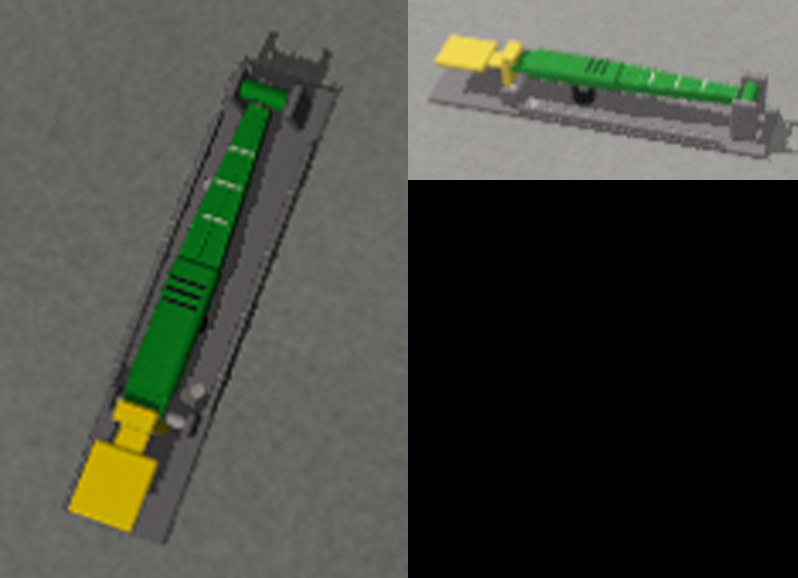

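Both views agree, assuming the shelf is at z=0. The holder origin is about (0.573, 0.179) with its axis at about -18.9°. I'll plan the transit now.

```bash
cat >> h.py <<'E'
from scipy.spatial.transform import Rotation as Ro
O=np.array([.573,.179,0]);A=np.radians(-18.9)
def H(x,z,y=0): return O+np.array([np.cos(A)*x-np.sin(A)*y,np.sin(A)*x+np.cos(A)*y,z])
def down(yaw): return Ro.from_euler('z',yaw,degrees=True)*Ro.from_euler('x',180,degrees=True)
def cmd(p0,R0,p,R):
    d=R0.inv().apply(np.array(p)-p0)/.5; a=np.degrees((R0.inv()*R).as_rotvec())/30
    print('xyz',np.round(d,3),'a',np.round(a,3))
def now():
    s=bot.read_state(); print(round(s['time'],2),np.round(s['tool_pos'],4),np.round(s['wrist_force'],1),round(s['width'],3)); return s['tool_pos'],Ro.from_rotvec(s['tcp_rot'])
E
python3 - <<'E'
from h import *
p,R=now();t=H(-.128,.10);y0=25.8;print(t)
P=p;r=R
for i in range(1,6):
    q=p+(t-p)*i/5; q[2]=max(q[2],.16 if i<5 else .1); n=down(y0+(161.1-y0)*i/5); cmd(P,r,q,n); P,r=q,n
E
```

```text
0.1 [ 0.2938 -0.6069  0.2301] [-1.1  0.5 -1.1] 1.001
[0.45190107 0.22046143 0.1       ]
xyz [ 0.201 -0.27   0.053] a [-0.004 -0.001 -0.901]
xyz [ 0.302 -0.149  0.052] a [ 0.     0.    -0.902]
xyz [0.337 0.004 0.036] a [ 0.     0.    -0.902]
xyz [0.298 0.157 0.   ] a [-0.     0.    -0.902]
xyz [0.194 0.276 0.12 ] a [ 0.     0.    -0.902]
```

Call:
{"op": "step_arm", "data": {
  "series": [
    {"x": 0.2, "y": -0.27, "z": 0.05, "az": -0.9, "grip": 1},
    {"x": 0.2, "y": -0.27, "z": 0.05, "az": -0.9, "grip": 1},
    {"x": 0.2, "y": -0.27, "z": 0.05, "az": -0.9, "grip": 1},
    {"x": 0.2, "y": -0.27, "z": 0.05, "az": -0.9, "grip": 1},
    {"x": 0.2, "y": -0.27, "z": 0.05, "az": -0.9, "grip": 1}
  ]
}}

```text
validation failed for argument at $.se...
```

Call:
{"op": "step_arm", "data": {
  "series": [
    {"x": 0.2, "y": -0.27, "z": 0.05, "ax": 0.0, "ay": 0.0, "az": -0.9, "grip": 1.0},
    {"x": 0.2, "y": -0.27, "z": 0.05, "ax": 0.0, "ay": 0.0, "az": -0.9, "grip": 1.0},
    {"x": 0.2, "y": -0.27, "z": 0.05, "ax": 0.0, "ay": 0.0, "az": -0.9, "grip": 1.0},
    {"x": 0.2, "y": -0.27, "z": 0.05, "ax": 0.0, "ay": 0.0, "az": -0.9, "grip": 1.0},
    {"x": 0.2, "y": -0.27, "z": 0.05, "ax": 0.0, "ay": 0.0, "az": -0.9, "grip": 1.0}
  ],
  "force": 20
}}

```text
time: 0.6
tool_pos: [0.3251, -0.439, 0.2049]
tcp_rot: [-2.809, -1.4, -0.0]
wrist_force: [0.0, 0.1, 0.3]
width: 0.145
grip_force: 0.0
```

All keys are needed in each row. The first move worked, so I'll continue.

Call:
{"op": "step_arm", "data": {
  "series": [
    {"x": 0.3, "y": -0.15, "z": 0.05, "ax": 0.0, "ay": 0.0, "az": -0.9, "grip": 1.0},
    {"x": 0.3, "y": -0.15, "z": 0.05, "ax": 0.0, "ay": 0.0, "az": -0.9, "grip": 1.0},
    {"x": 0.3, "y": -0.15, "z": 0.05, "ax": 0.0, "ay": 0.0, "az": -0.9, "grip": 1.0},
    {"x": 0.3, "y": -0.15, "z": 0.05, "ax": 0.0, "ay": 0.0, "az": -0.9, "grip": 1.0},
    {"x": 0.3, "y": -0.15, "z": 0.05, "ax": 0.0, "ay": 0.0, "az": -0.9, "grip": 1.0}
  ]
}}

```text
time: 1.1
tool_pos: [0.3562, -0.2761, 0.1808]
tcp_rot: [-2.407, -2.018, 0.0]
wrist_force: [-0.5, -0.6, 0.7]
width: 0.003
grip_force: 0.0
```

Call:
{"op": "step_arm", "data": {
  "series": [
    {"x": 0.34, "y": 0.0, "z": 0.03, "ax": 0.0, "ay": 0.0, "az": -0.9, "grip": 1.0},
    {"x": 0.34, "y": 0.0, "z": 0.03, "ax": 0.0, "ay": 0.0, "az": -0.9, "grip": 1.0},
    {"x": 0.34, "y": 0.0, "z": 0.03, "ax": 0.0, "ay": 0.0, "az": -0.9, "grip": 1.0},
    {"x": 0.34, "y": 0.0, "z": 0.03, "ax": 0.0, "ay": 0.0, "az": -0.9, "grip": 1.0},
    {"x": 0.34, "y": 0.0, "z": 0.03, "ax": 0.0, "ay": 0.0, "az": -0.9, "grip": 1.0}
  ]
}}

```text
time: 1.6
tool_pos: [0.3872, -0.1097, 0.1666]
tcp_rot: [1.869, 2.524, 0.0]
wrist_force: [-0.9, 0.1, 0.3]
width: -0.004
grip_force: 0.0
```

Call:
{"op": "step_arm", "data": {
  "series": [
    {"x": 0.3, "y": 0.16, "z": 0.0, "ax": 0.0, "ay": 0.0, "az": -0.9, "grip": 1.0},
    {"x": 0.3, "y": 0.16, "z": 0.0, "ax": 0.0, "ay": 0.0, "az": -0.9, "grip": 1.0},
    {"x": 0.3, "y": 0.16, "z": 0.0, "ax": 0.0, "ay": 0.0, "az": -0.9, "grip": 1.0},
    {"x": 0.3, "y": 0.16, "z": 0.0, "ax": 0.0, "ay": 0.0, "az": -0.9, "grip": 1.0},
    {"x": 0.3, "y": 0.16, "z": 0.0, "ax": 0.0, "ay": 0.0, "az": -0.9, "grip": 1.0}
  ]
}}

```text
time: 2.1
tool_pos: [0.4215, 0.0568, 0.1671]
tcp_rot: [1.229, 2.889, 0.001]
wrist_force: [0.1, 0.2, -0.3]
width: -0.001
grip_force: 0.0
```

Call:
{"op": "step_arm", "data": {
  "series": [
    {"x": 0.19, "y": 0.28, "z": 0.12, "ax": 0.0, "ay": 0.0, "az": -0.9, "grip": 1.0},
    {"x": 0.19, "y": 0.28, "z": 0.12, "ax": 0.0, "ay": 0.0, "az": -0.9, "grip": 1.0},
    {"x": 0.19, "y": 0.28, "z": 0.12, "ax": 0.0, "ay": 0.0, "az": -0.9, "grip": 1.0},
    {"x": 0.19, "y": 0.28, "z": 0.12, "ax": 0.0, "ay": 0.0, "az": -0.9, "grip": 1.0},
    {"x": 0.19, "y": 0.28, "z": 0.12, "ax": 0.0, "ay": 0.0, "az": -0.9, "grip": 1.0},
    {"x": 0.19, "y": 0.28, "z": 0.12, "ax": 0.0, "ay": 0.0, "az": -0.9, "grip": 1.0}
  ]
}}

```text
time: 2.7
tool_pos: [0.4556, 0.2202, 0.1059]
tcp_rot: [-0.526, -3.097, 0.003]
wrist_force: [-0.6, 0.5, 0.1]
width: 0.001
grip_force: 0.0
```

```bash
python3 - <<'E'
from h import *
p,R=now();print(bot.read_state()['q'].round(2),R.as_matrix().round(2).tolist())
c=snap('side','s1');cv2.imwrite('pics/s1c.png',cv2.resize(c['img'][40:200,180:400,::-1],None,fx=3,fy=3,interpolation=cv2.INTER_CUBIC))
for h in(.06,.04): cmd(p,R,H(-.13,h),down(161.1))
print(proj(c,p))
E
```

```text
2.7 [0.4556 0.2202 0.1059] [-0.6  0.5  0.1] 0.001
[ 0.4   0.06  2.08 -0.    1.   -0.83] [[-0.94, 0.33, -0.0], [0.33, 0.94, -0.0], [0.0, -0.0, -1.0]]
xyz [ 0.011 -0.002  0.092] a [-0.003 -0.    -0.012]
xyz [ 0.011 -0.002  0.132] a [-0.003 -0.    -0.012]
[250.92367047  99.70069569]
```

View pics/s1c.png

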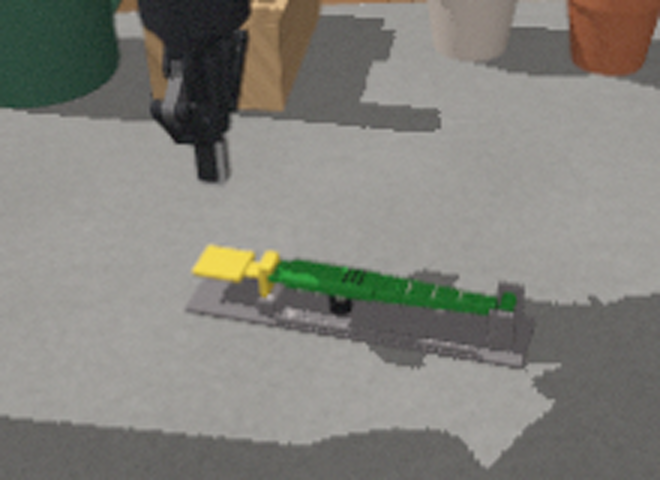

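The closed fingertips are at crop (213,182), straight above the tab at (223,262). I'll press the tab in small steps.

Call:
{"op": "step_arm", "data": {
  "series": [
    {"x": 0.01, "y": 0.0, "z": 0.08, "ax": 0.0, "ay": 0.0, "az": 0.0, "grip": 1.0},
    {"x": 0.01, "y": 0.0, "z": 0.13, "ax": 0.0, "ay": 0.0, "az": 0.0, "grip": 1.0},
    {"x": 0.01, "y": 0.0, "z": 0.14, "ax": 0.0, "ay": 0.0, "az": 0.0, "grip": 1.0},
    {"x": 0.01, "y": 0.0, "z": 0.146, "ax": 0.0, "ay": 0.0, "az": 0.0, "grip": 1.0},
    {"x": 0.01, "y": 0.0, "z": 0.152, "ax": 0.0, "ay": 0.0, "az": 0.0, "grip": 1.0},
    {"x": 0.01, "y": 0.0, "z": 0.158, "ax": 0.0, "ay": 0.0, "az": 0.0, "grip": 1.0},
    {"x": 0.01, "y": 0.0, "z": 0.161, "ax": 0.0, "ay": 0.0, "az": 0.0, "grip": 1.0},
    {"x": 0.01, "y": 0.0, "z": 0.161, "ax": 0.0, "ay": 0.0, "az": 0.0, "grip": 1.0},
    {"x": 0.01, "y": 0.0, "z": 0.161, "ax": 0.0, "ay": 0.0, "az": 0.0, "grip": 1.0}
  ]
}}

```text
time: 3.65
tool_pos: [0.4499, 0.2239, 0.0262]
tcp_rot: [0.523, 3.097, 0.001]
wrist_force: [-3.8, 0.1, 3.6]
width: -0.001
grip_force: 2.1
```

```bash
python3 - <<'E'
from h import *
p,R=now()
c=snap('side','s2');cv2.imwrite('pics/s2c.png',cv2.resize(c['img'][40:200,180:400,::-1],None,fx=3,fy=3,interpolation=cv2.INTER_CUBIC))
E
```

```text
3.65 [0.4499 0.2239 0.0262] [-3.8  0.1  3.6] -0.001
```

View pics/s2c.png

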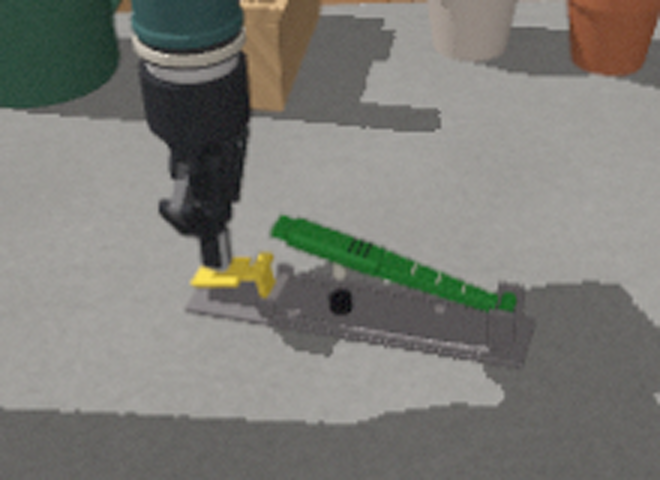

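The dibber popped loose: its handle end is now at crop (285,225). I'll back off, open the gripper, and move over the handle.

Call:
{"op": "step_arm", "data": {
  "series": [
    {"x": 0.0, "y": 0.0, "z": -0.1, "ax": 0.0, "ay": 0.0, "az": 0.0, "grip": 1.0},
    {"x": 0.0, "y": 0.0, "z": -0.2, "ax": 0.0, "ay": 0.0, "az": 0.0, "grip": 1.0},
    {"x": 0.0, "y": 0.0, "z": -0.28, "ax": 0.0, "ay": 0.0, "az": 0.0, "grip": -1.0},
    {"x": 0.0, "y": 0.0, "z": -0.28, "ax": 0.0, "ay": 0.0, "az": 0.0, "grip": -1.0},
    {"x": 0.0, "y": 0.0, "z": -0.28, "ax": 0.0, "ay": 0.0, "az": 0.0, "grip": -1.0}
  ]
}}

```text
time: 4.2
tool_pos: [0.4515, 0.224, 0.1675]
tcp_rot: [0.522, 3.093, 0.003]
wrist_force: [-0.7, -0.1, -0.7]
width: 0.505
grip_force: 0.0
```

```bash
python3 - <<'E'
from h import *
p,R=now()
S=snap('side','s3');T=snap('top','t3')
o=np.vstack([cv2.resize(c['img'][y:y+100,x:x+200,::-1],None,fx=3,fy=3,interpolation=cv2.INTER_CUBIC) for c,x,y in((S,200,80),(T,130,140))])
cv2.imwrite('pics/c3.png',o[:600])
q=.25;r=.15
print(proj(S,H(.1-.185*np.cos(q),.032+.185*np.sin(q))),proj(T,H(.1-.185*np.cos(q),.032+.185*np.sin(q))),proj(T,H(.1,.04)))
g=H(.1-r*np.cos(q),.032+r*np.sin(q)); print(g)
cmd(p,R,g+[0,0,.08],down(161.1)); cmd(p,R,g-[0,0,.019],down(161.1))
E
```

```text
4.2 [0.4515 0.224  0.1675] [-0.7 -0.1 -0.7] 0.505
[270.8838814  113.41305075] [184.26931721 257.4974943 ] [226.49434255 166.82408111]
[0.53010746 0.1936854  0.06911059]
xyz [-0.168 -0.006  0.037] a [ 0.006  0.008 -0.009]
xyz [-0.167 -0.006  0.235] a [ 0.006  0.008 -0.009]
```

View pics/c3.png

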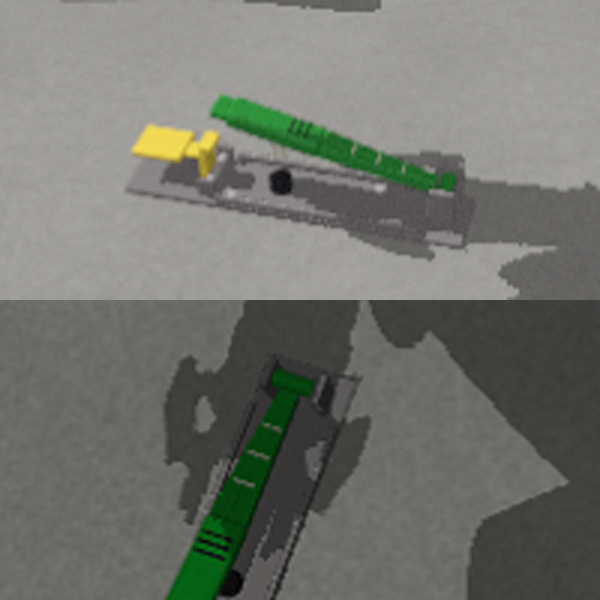

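The dibber end and pivot match the predictions within 2-3 px: the tip is at crop (215,107) against a predicted (213,100). I'll descend and pinch.

Call:
{"op": "step_arm", "data": {
  "series": [
    {"x": -0.1, "y": -0.006, "z": 0.0, "ax": 0.0, "ay": 0.0, "az": 0.0, "grip": -1.0},
    {"x": -0.168, "y": -0.006, "z": 0.03, "ax": 0.0, "ay": 0.0, "az": 0.0, "grip": -1.0},
    {"x": -0.168, "y": -0.006, "z": 0.03, "ax": 0.0, "ay": 0.0, "az": 0.0, "grip": -1.0},
    {"x": -0.168, "y": -0.006, "z": 0.09, "ax": 0.0, "ay": 0.0, "az": 0.0, "grip": -1.0},
    {"x": -0.168, "y": -0.006, "z": 0.15, "ax": 0.0, "ay": 0.0, "az": 0.0, "grip": -1.0},
    {"x": -0.168, "y": -0.006, "z": 0.2, "ax": 0.0, "ay": 0.0, "az": 0.0, "grip": -1.0},
    {"x": -0.168, "y": -0.006, "z": 0.235, "ax": 0.0, "ay": 0.0, "az": 0.0, "grip": -1.0},
    {"x": -0.168, "y": -0.006, "z": 0.235, "ax": 0.0, "ay": 0.0, "az": 0.0, "grip": -1.0}
  ]
}}

```text
time: 5.1
tool_pos: [0.5232, 0.1919, 0.0433]
tcp_rot: [-0.521, -3.089, 0.007]
wrist_force: [-0.6, -0.6, -0.6]
width: 0.998
grip_force: 0.0
```

Call:
{"op": "step_arm", "data": {
  "series": [
    {"x": 0.0, "y": 0.0, "z": 0.0, "ax": 0.0, "ay": 0.0, "az": 0.0, "grip": 1.0},
    {"x": 0.0, "y": 0.0, "z": 0.0, "ax": 0.0, "ay": 0.0, "az": 0.0, "grip": 1.0},
    {"x": 0.0, "y": 0.0, "z": 0.0, "ax": 0.0, "ay": 0.0, "az": 0.0, "grip": 1.0},
    {"x": 0.0, "y": 0.0, "z": 0.0, "ax": 0.0, "ay": 0.0, "az": 0.0, "grip": 1.0},
    {"x": 0.0, "y": 0.0, "z": 0.0, "ax": 0.0, "ay": 0.0, "az": 0.0, "grip": 1.0},
    {"x": 0.0, "y": 0.0, "z": 0.0, "ax": 0.0, "ay": 0.0, "az": 0.0, "grip": 1.0},
    {"x": 0.0, "y": 0.0, "z": 0.0, "ax": 0.0, "ay": 0.0, "az": 0.0, "grip": 1.0},
    {"x": 0.0, "y": 0.0, "z": 0.0, "ax": 0.0, "ay": 0.0, "az": 0.0, "grip": 1.0}
  ],
  "force": 20
}}

```text
time: 5.9
tool_pos: [0.529, 0.1939, 0.049]
tcp_rot: [0.523, 3.096, 0.003]
wrist_force: [-0.0, 5.1, 2.3]
width: 0.297
grip_force: 27.6
```

```bash
python3 - <<'E'
from h import *
p,R=now()
S=snap('side','s4')
cv2.imwrite('pics/s4c.png',cv2.resize(S['img'][40:200,180:400,::-1],None,fx=3,fy=3,interpolation=cv2.INTER_CUBIC))
r=.15
for q in np.linspace(.25,1.5,11):
    g=H(.1-r*np.cos(q),.032+r*np.sin(q)-.019); print(round(q,2),end=' ');cmd(p,R,g,R)
E
```

```text
5.9 [0.529  0.1939 0.049 ] [-0.   5.1  2.3] 0.297
0.25 xyz [-0.002  0.    -0.002] a [0. 0. 0.]
0.38 xyz [-0.014  0.    -0.038] a [0. 0. 0.]
0.5 xyz [-0.03   0.001 -0.072] a [0. 0. 0.]
0.62 xyz [-0.05   0.001 -0.103] a [0. 0. 0.]
0.75 xyz [-0.074  0.001 -0.132] a [0. 0. 0.]
0.88 xyz [-0.101  0.001 -0.158] a [0. 0. 0.]
1.0 xyz [-0.131  0.001 -0.18 ] a [0. 0. 0.]
1.12 xyz [-0.164  0.002 -0.198] a [0. 0. 0.]
1.25 xyz [-0.199  0.002 -0.212] a [0. 0. 0.]
1.38 xyz [-0.235  0.002 -0.222] a [0. 0. 0.]
1.5 xyz [-0.272  0.002 -0.227] a [0. 0. 0.]
```

View pics/s4c.png

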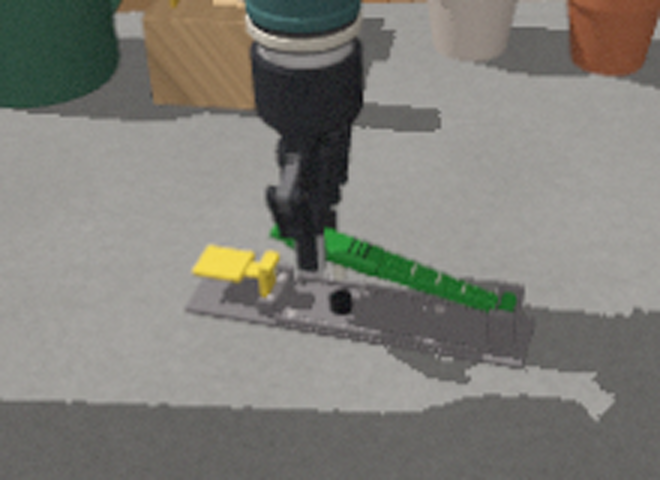

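The fingers straddle the handle and hold it (opening about 25 mm, grip 28 N). Now I'll swing it up along the arc.

Call:
{"op": "step_arm", "data": {
  "series": [
    {"x": -0.006, "y": 0.0, "z": -0.018, "ax": 0.0, "ay": 0.0, "az": 0.0, "grip": 1.0},
    {"x": -0.014, "y": 0.0, "z": -0.038, "ax": 0.0, "ay": 0.0, "az": 0.0, "grip": 1.0},
    {"x": -0.022, "y": 0.0, "z": -0.055, "ax": 0.0, "ay": 0.0, "az": 0.0, "grip": 1.0},
    {"x": -0.03, "y": 0.0, "z": -0.072, "ax": 0.0, "ay": 0.0, "az": 0.0, "grip": 1.0},
    {"x": -0.05, "y": 0.0, "z": -0.103, "ax": 0.0, "ay": 0.0, "az": 0.0, "grip": 1.0},
    {"x": -0.05, "y": 0.0, "z": -0.103, "ax": 0.0, "ay": 0.0, "az": 0.0, "grip": 1.0}
  ]
}}

```text
time: 6.55
tool_pos: [0.5525, 0.1856, 0.1012]
tcp_rot: [0.524, 3.097, 0.002]
wrist_force: [-1.7, 7.6, 2.0]
width: 0.301
grip_force: 26.6
```

```bash
python3 - <<'E'
from h import *
p,R=now();print(bot.read_state()['torque'].round(2),bot.read_state()['grip_force'])
r=.15
for q in np.linspace(.62,1.54,11):
    g=H(.1-r*np.cos(q),.032+r*np.sin(q)-.019); print(round(q,2),end=' ');cmd(p,R,g,R)
E
```

```text
6.55 [0.5525 0.1856 0.1012] [-1.7  7.6  2. ] 0.301
[1.18 0.16 0.17] 26.602901816368103
0.62 xyz [0.001 0.001 0.002] a [0. 0. 0.]
0.71 xyz [-0.016  0.001 -0.02 ] a [0. 0. 0.]
0.8 xyz [-0.035  0.001 -0.04 ] a [0. 0. 0.]
0.9 xyz [-0.056  0.001 -0.058] a [0. 0. 0.]
0.99 xyz [-0.078  0.001 -0.074] a [0. 0. 0.]
1.08 xyz [-0.102  0.001 -0.088] a [0. 0. 0.]
1.17 xyz [-0.127  0.002 -0.1  ] a [0. 0. 0.]
1.26 xyz [-0.152  0.002 -0.11 ] a [0. 0. 0.]
1.36 xyz [-0.179  0.002 -0.117] a [0. 0. 0.]
1.45 xyz [-0.206  0.002 -0.121] a [0. 0. 0.]
1.54 xyz [-0.234  0.002 -0.124] a [0. 0. 0.]
```

Forces are small, so I'll go on to q≈1.5, with a slight sideways relief in y.

Call:
{"op": "step_arm", "data": {
  "series": [
    {"x": -0.016, "y": 0.001, "z": -0.02, "ax": 0.0, "ay": 0.0, "az": 0.0, "grip": 1.0},
    {"x": -0.035, "y": 0.002, "z": -0.04, "ax": 0.0, "ay": 0.0, "az": 0.0, "grip": 1.0},
    {"x": -0.056, "y": 0.003, "z": -0.058, "ax": 0.0, "ay": 0.0, "az": 0.0, "grip": 1.0},
    {"x": -0.078, "y": 0.003, "z": -0.074, "ax": 0.0, "ay": 0.0, "az": 0.0, "grip": 1.0},
    {"x": -0.102, "y": 0.003, "z": -0.088, "ax": 0.0, "ay": 0.0, "az": 0.0, "grip": 1.0},
    {"x": -0.127, "y": 0.003, "z": -0.1, "ax": 0.0, "ay": 0.0, "az": 0.0, "grip": 1.0},
    {"x": -0.152, "y": 0.003, "z": -0.11, "ax": 0.0, "ay": 0.0, "az": 0.0, "grip": 1.0},
    {"x": -0.179, "y": 0.003, "z": -0.117, "ax": 0.0, "ay": 0.0, "az": 0.0, "grip": 1.0},
    {"x": -0.206, "y": 0.003, "z": -0.121, "ax": 0.0, "ay": 0.0, "az": 0.0, "grip": 1.0},
    {"x": -0.22, "y": 0.003, "z": -0.123, "ax": 0.0, "ay": 0.0, "az": 0.0, "grip": 1.0},
    {"x": -0.22, "y": 0.003, "z": -0.123, "ax": 0.0, "ay": 0.0, "az": 0.0, "grip": 1.0},
    {"x": -0.22, "y": 0.003, "z": -0.123, "ax": 0.0, "ay": 0.0, "az": 0.0, "grip": 1.0}
  ]
}}

```text
time: 7.75
tool_pos: [0.6568, 0.1495, 0.1608]
tcp_rot: [0.523, 3.096, -0.001]
wrist_force: [-0.1, 0.4, -0.4]
width: 0.303
grip_force: 25.9
```

```bash
python3 - <<'E'
from h import *
p,R=now()
S=snap('side','s5')
cv2.imwrite('pics/s5c.png',cv2.resize(S['img'][0:180,220:440,::-1],None,fx=3,fy=3,interpolation=cv2.INTER_CUBIC))
r=.15
g=p+[0,0,.019]-O; print(np.arctan2(g[2]-.032,.1-(g[0]*np.cos(A)+g[1]*np.sin(A))))
E
```

```text
7.75 [0.6568 0.1495 0.1608] [-0.1  0.4 -0.4] 0.303
1.4957010228694447
```

View pics/s5c.png

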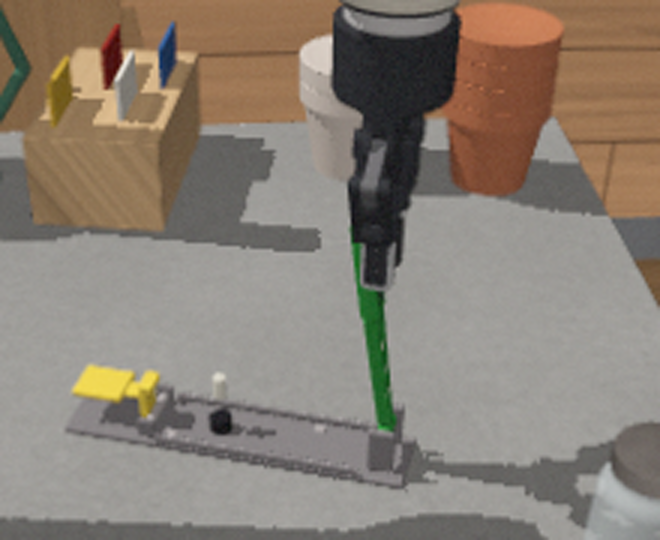

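```bash
python3 - <<'E'
from h import *
S=pickle.load(open('pics/s5.pkl','rb'))
for q in(1.2,1.3,1.4,1.5,1.6): print(q,[((proj(S,H(.1-r*np.cos(q),.032+r*np.sin(q)))-[220,0])*3).round().tolist() for r in(0,.08,.18)])
E
```

```text
1.2 [[384.0, 426.0], [350.0, 337.0], [303.0, 211.0]]
1.3 [[384.0, 426.0], [361.0, 335.0], [328.0, 206.0]]
1.4 [[384.0, 426.0], [372.0, 335.0], [354.0, 204.0]]
1.5 [[384.0, 426.0], [383.0, 335.0], [381.0, 205.0]]
1.6 [[384.0, 426.0], [394.0, 337.0], [408.0, 208.0]]
```

The dibber is at about q=1.42, leaning slightly toward the robot. I'll nudge it 9 mm further, then release and retreat straight up.

Call:
{"op": "step_arm", "data": {
  "series": [
    {"x": -0.009, "y": 0.0, "z": 0.0, "ax": 0.0, "ay": 0.0, "az": 0.0, "grip": 1.0},
    {"x": -0.018, "y": 0.0, "z": 0.0, "ax": 0.0, "ay": 0.0, "az": 0.0, "grip": 1.0},
    {"x": -0.018, "y": 0.0, "z": 0.0, "ax": 0.0, "ay": 0.0, "az": 0.0, "grip": 1.0},
    {"x": -0.018, "y": 0.0, "z": 0.0, "ax": 0.0, "ay": 0.0, "az": 0.0, "grip": 1.0},
    {"x": -0.018, "y": 0.0, "z": 0.0, "ax": 0.0, "ay": 0.0, "az": 0.0, "grip": -1.0},
    {"x": -0.018, "y": 0.0, "z": 0.0, "ax": 0.0, "ay": 0.0, "az": 0.0, "grip": -1.0},
    {"x": -0.018, "y": 0.0, "z": 0.0, "ax": 0.0, "ay": 0.0, "az": 0.0, "grip": -1.0},
    {"x": -0.018, "y": 0.0, "z": 0.0, "ax": 0.0, "ay": 0.0, "az": 0.0, "grip": -1.0},
    {"x": -0.018, "y": 0.0, "z": 0.0, "ax": 0.0, "ay": 0.0, "az": 0.0, "grip": -1.0},
    {"x": -0.018, "y": 0.0, "z": 0.0, "ax": 0.0, "ay": 0.0, "az": 0.0, "grip": -1.0}
  ]
}}

```text
time: 8.8
tool_pos: [0.6647, 0.1473, 0.1613]
tcp_rot: [0.523, 3.098, 0.0]
wrist_force: [-0.3, -0.1, 0.1]
width: 0.995
grip_force: 0.0
```

Call:
{"op": "step_arm", "data": {
  "series": [
    {"x": 0.0, "y": 0.0, "z": -0.05, "ax": 0.0, "ay": 0.0, "az": 0.0, "grip": -1.0},
    {"x": 0.0, "y": 0.0, "z": -0.12, "ax": 0.0, "ay": 0.0, "az": 0.0, "grip": -1.0},
    {"x": 0.0, "y": 0.0, "z": -0.2, "ax": 0.0, "ay": 0.0, "az": 0.0, "grip": -1.0},
    {"x": 0.0, "y": 0.0, "z": -0.26, "ax": 0.0, "ay": 0.0, "az": 0.0, "grip": -1.0},
    {"x": 0.0, "y": 0.0, "z": -0.26, "ax": 0.0, "ay": 0.0, "az": 0.0, "grip": -1.0},
    {"x": 0.0, "y": 0.0, "z": -0.26, "ax": 0.0, "ay": 0.0, "az": 0.0, "grip": -1.0}
  ]
}}

```text
time: 9.4
tool_pos: [0.6653, 0.1474, 0.2927]
tcp_rot: [0.523, 3.095, 0.001]
wrist_force: [0.7, 0.1, -0.1]
width: 0.998
grip_force: 0.0
```

```bash
python3 - <<'E'
from h import *
p,R=now()
S=snap('side','s6')
cv2.imwrite('pics/s6c.png',cv2.resize(S['img'][0:300,220:440,::-1],None,fx=2,fy=2,interpolation=cv2.INTER_CUBIC))
for q in(1.4,1.5,1.6): print(q,[((proj(S,H(.1-r*np.cos(q),.032+r*np.sin(q)))-[220,0])*2).round().tolist() for r in(0,.08,.18)])
E
```

```text
9.4 [0.6653 0.1474 0.2927] [ 0.7  0.1 -0.1] 0.998
1.4 [[256.0, 284.0], [248.0, 223.0], [236.0, 136.0]]
1.5 [[256.0, 284.0], [255.0, 223.0], [254.0, 137.0]]
1.6 [[256.0, 284.0], [263.0, 224.0], [272.0, 139.0]]
```

View pics/s6c.png

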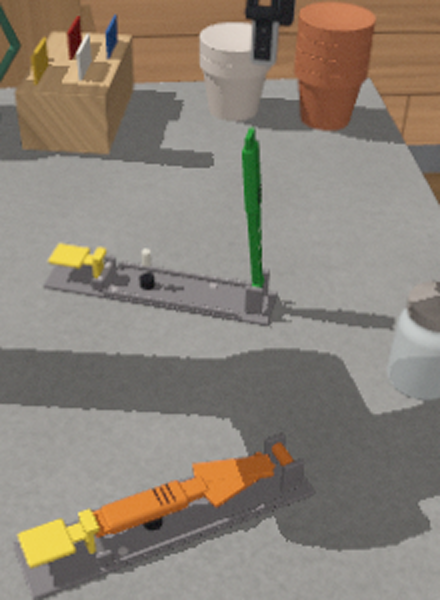

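The dibber stands free and nearly upright (q≈1.47, tip at (251,135)). The trowel is still clipped and the gripper is clear, so I'll hand the job in.

```bash
python3 -c "
from workcell import bot
print(bot.finish_job())"
```

```text
the job is handed in; nothing more can be done
None
```

The green dibber is unclipped and standing nearly upright (about 1.47 rad by the side camera) with the gripper clear of it, the orange trowel is still clipped in, and the job was handed in at about 9.4 s.

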